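# Load the staining tray on the bench rocker with a spatula and set its damper to float

### The job

Load the staining tray on the bench rocker: pick up the spatula by its handle, slide its blade under the tray between the two runners, lift the tray on the blade and, keeping it level and never touching it with the gripper, carry it over and set it down without dropping it, squarely in the middle of the rocker's platform. Draw the spatula out, lay it flat on the bench again and let go of it; only then push the rocker's damper lever over, past its stiff detent, so that it stays fully home in the float notch. Do not push the bottle, the jar or the beaker about.

Things in the scene. Friction and masses are not known exactly. Their poses are not given: they have to be found in the camera images.
- tray: White plastic tray, 110 mm long (x), 120 wide (y), 22 high, 0.12 kg. Flat deck, underside 10 mm up, on two runners 10 mm high along its long edges; the tunnel between them runs along x, 92 mm wide, 10 mm high, open at both ends. Origin: bottom centre (runner feet), z up. Starts on the bench, x within 15 degrees of straight away from the robot.
- spatula: Offset steel spatula, 230 mm long, 0.14 kg. Origin: underside of the blade at its centre; x to the blade's free edge, handle towards -x. Blade flat, 100 mm long, 64 wide, 2.5 thick; neck rises from x = -50 mm. A foot at x = -173 mm, 44 mm wide, level with the blade's underside, lets it stand flat on the bench. Starts with x within 17 degrees of straight away from the robot.
- spatula_grip (a point): Centre of the spatula's handle, 115 mm behind the blade's centre and 46 mm above the blade's underside; axes as the spatula's. Black plastic bar along x, 90 mm long, 18 wide, 24 high, flat sides, 34 mm clear of the bench when the spatula stands on it.
- rocker: Bench rocker, fixed to the bench, white body 190 mm (x) x 150 mm (y), with a grey damper box, 130 x 50 mm, 38 high, on its +y side that carries the lever and, just outside the lever, a detent post 90 mm high. Origin: bench level, between platform and damper box; x points away from the robot within 15 degrees.
- platform_mid (a point): Centre of the top of the rocker's flat platform, 60 mm above the bench; axes as the rocker's, z up. Platform 172 mm (x) x 152 mm (y), black mat, no rim; nothing stands above it, so it can be loaded from the front (-x).
- lever_knob (a point): Centre of the lever's black ball knob, 28 mm across, on an 85 mm arm, 10 mm thick. The pivot is 45 mm above the bench, at x = 0, y = +115 mm from platform_mid, axis along the rocker's y. At lever 0 the knob is 35 mm towards -x of the pivot, 122 mm above the bench; upright 130 mm; in the float notch 36 mm towards +x, 122 mm.
- lever (a joint): Lever angle, rad. 0 leans towards the robot; grows as the knob is pushed along the rocker's +x; starts at 0 to 0.2. Up to 0.33 it moves with about 2 N at the knob and stays where left; then the detent stiffens it to about 12 N near 0.42, easing to the detent's top at 0.60. From about 0.7 it snaps into the float notch, 0.87, its end stop, and stays; let go before 0.5 it springs back.
- flask: Bystander: amber bottle, 60 mm across, 125 mm high, at the right of the work. Origin: bottom centre.
- jar: Bystander: white jar with a blue cap, 68 mm across, 75 mm high, at the left, nearer the robot. Origin: bottom centre.
- beaker: Bystander: empty glass beaker, 72 mm across, 90 mm high, at the left, farther out. Origin: bottom centre.
There are look-alikes about, which are no part of the job. There is more than one size of the spatula; the one meant has the size given above.

How it is judged:
By the outcome, as a careful person would: the job done as asked, in the order asked, and still so for the second after the job is handed in, with the robot touching nothing.
It also fails if it takes over 72 s, if anything falls off the work surface, if the arm or the gripper's body presses on something with over 40 N, if the wrist force passes 120 N, or if a joint passes its speed limit or range.

### The arm

A 6-joint arm with a two-finger parallel gripper is mounted at the origin on the work surface. World frame = base frame: x ahead of the robot, y to its left, z up, the work surface at z = 0. Lengths are in mm, angles in rad, forces in N, time in s.
With the tool pointing down it reaches from about 400 to 925 mm from the base axis. Payload 12.5 kg.
Tool frame: the origin (TCP) lies midway between the tips of the shut fingers; the grasp point (between the pads) lies 19 mm behind it; z points along the fingers, y is the line along which they close (so a half turn about z gives the same grasp; the last joint's range is limited). The gripper opens to 95 mm and grips with 3 to 60 N. Pads are 20 mm wide; open, the fingers measure 119 mm over their backs; the gripper's body (75 mm by 180 mm) begins 59 mm behind the grasp point.
Start: joints at [-1.322, 0.491, 1.559, -0, 1.092, -0.106], TCP at [217.15, -586.082, 214.661] pointing down, gripper open.
Joint ranges: [-3.1, 3.1], [-0.84, 2.19], [0.05, 2.79], [-1.13, 4.28], [0.06, 2.93], [-2.69, 2.69]. Speed limits (rad/s): [2.22, 2.22, 2.79, 3.14, 3.14, 3.14].

### API

Orientations are given as [roll, pitch, yaw] about the fixed x, y, z axes, in that order (R = Rz(yaw) Ry(pitch) Rx(roll)).
In Python, from cell import state, read_camera, camera_info, env gives the robot as it stands.
- The arm moves only by the tool move_arm, never from a script. Its argument "commands" is a list of rows, each a list of 3 entries, a list of its own where there are three numbers: the shift along the world's x, y, z in cm, then the turn, a rotation vector about the world's x, y, z in degrees, then the opening, from 0 (shut) to 1 (fully open). A call has 1 to 10 rows; each row shifts and turns the commanded pose from where the row before left it; what a row does not reach is not made up. A row lasts 1/10 s, in which the tool goes at most 50 mm and 8.59 degrees, less where a joint would pass 70% of its speed; a pose out of reach is approached as far as the arm can. A call with a gripper value outside its range is refused whole. The fingers move at their own pace and stop on an object; the grip force is fixed at half the most. Time passes only in rows, so rows that do not move let the fingers close. It gives the time, the measured TCP pose, the force, the opening and the grip force at its end, in the units of the state.
- state(): the state, without advancing time (a new reading comes with each control period).
- read_camera(name): name is "scene" or "top"; returns the picture (420x560x3 uint8, blue, green, red); there is no depth.
- camera_info(name): a dict with "K" (3x3 intrinsics, pixels), "cam_to_world" (4x4, takes a point from camera to world coordinates). Camera axes: x right, y down, z forward; pixel columns grow to the right and rows downward; lengths in mm; the calibration is good to about 2 mm. A picture is of the moment at which its call begins. camera_info takes no time and is no camera call.
- env.job_done(): hands the job in; it is judged then, once.
The state is a dict: "t": time; "joints": joint angles; "qvel": joint speeds; "tau": joint torques, N m; "eef_pos": TCP position; "tcp_rot": TCP orientation; "ft_force": force on the tool from outside, world axes, zero at the start; "moment": the same for the moment, N m; "opening": opening from 0.0 (shut) to 1.0 (fully open); "grip_force": force on a finger pad.
Only numpy, scipy, OpenCV 4.12 (cv2) and the standard library are available. Lean on these libraries where they do the work, as an engineer would, in place of code of your own. Each camera call takes 0.05 s, during which the arm holds its last target. There are 200 camera calls.

## Working session

There is one attempt and no reset: what is moved stays moved. The work goes in short steps, Python scripts to look and compute and a tool call to move; the robot and the scene stay as the last step left them, time stands still between calls to the robot, and variables do not carry over. Pictures are saved under pics/ and viewed, at most 10 in all, crops included, and the job is handed in when it is done.

Besides the shell and the picture viewer there is one more tool, called after "Request:" by a JSON object that holds its "fn" and its "kwargs", one argument or row to a line. move_arm: Moves the arm, as the interface text tells. Its arguments: {"type":"object","properties":{"commands":{"type":"array"}},"required":["commands"]}

```bash
mkdir -p pics; python3 - <<'E'
from cell import *
import cv2
for n in("scene","top"):
    cv2.imwrite(f"pics/{n}0.png",cv2.resize(read_camera(n),(800,600),interpolation=cv2.INTER_CUBIC))
    c=camera_info(n);print(n,c["K"],c["cam_to_world"])
print(state())
E
```

```text
scene [[405.55550582   0.         280.29002847]
 [  0.         405.55550582 207.86066988]
 [  0.           0.           1.        ]] [[-4.66049861e-01  6.34515625e-01 -6.16593422e-01  1.30155789e+03]
 [ 8.84639379e-01  3.22755032e-01 -3.36515020e-01  4.06619680e+02]
 [-1.45154089e-02 -7.02295600e-01 -7.11737446e-01  9.03562851e+02]
 [ 0.00000000e+00  0.00000000e+00  0.00000000e+00  1.00000000e+00]]
top [[428.20057932   0.         281.54955962]
 [  0.         428.20057932 209.56965022]
 [  0.           0.           1.        ]] [[-1.32341828e-02 -9.83657695e-01  1.79561674e-01  3.52677474e+02]
 [-9.99643334e-01  1.71814101e-02  2.04451401e-02 -9.71776609e+00]
 [-2.31961422e-02 -1.79227055e-01 -9.83534240e-01  1.47319016e+03]
 [ 0.00000000e+00  0.00000000e+00  0.00000000e+00  1.00000000e+00]]
{'t': 0.1, 'joints': array([-1.32157253e+00,  4.91512021e-01,  1.55939410e+00, -7.71482145e-06,
        1.09168839e+00, -1.05608426e-01]), 'qvel': array([-7.45559558e-05, -1.56864541e-03, -3.48729627e-03,  3.89201153e-04,
        1.26778935e-03, -2.56004684e-04]), 'tau': array([ 2.62483030e-03, -6.13623118e+01, -2.58605665e+01,  6.93781930e-02,
        4.70267900e-02, -6.10361553e-05]), 'eef_pos': array([ 217.10708684, -585.85113385,  214.1103395 ]), 'tcp_rot': array([-3.14059566e+00, -9.88035744e-05,  3.54835733e-01]), 'ft_force': array([ 0.10814817,  0.26390948, -0.19931245]), 'moment': array([-0.03771739, -0.02514123, -0.03939148]), 'grip_force': 0.0, 'opening': 0.9990480369146412}
```

View pics/scene0.png

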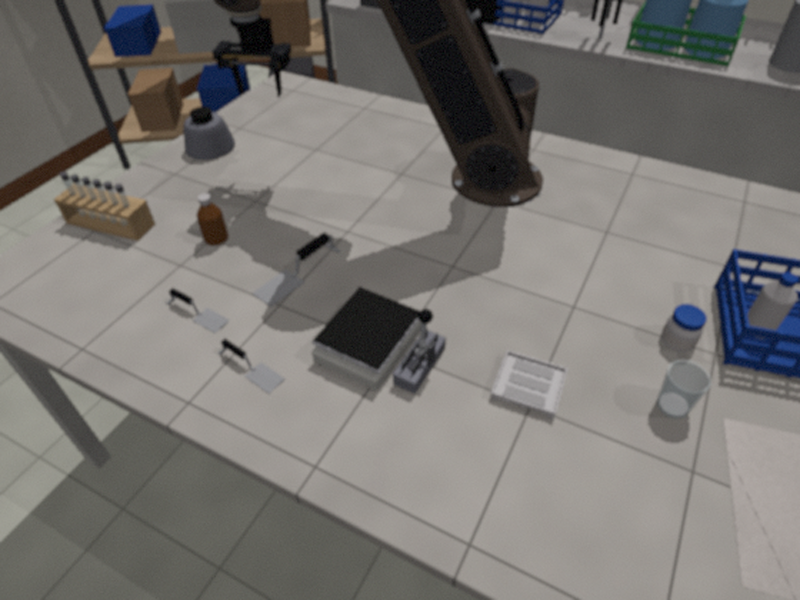

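View pics/top0.png

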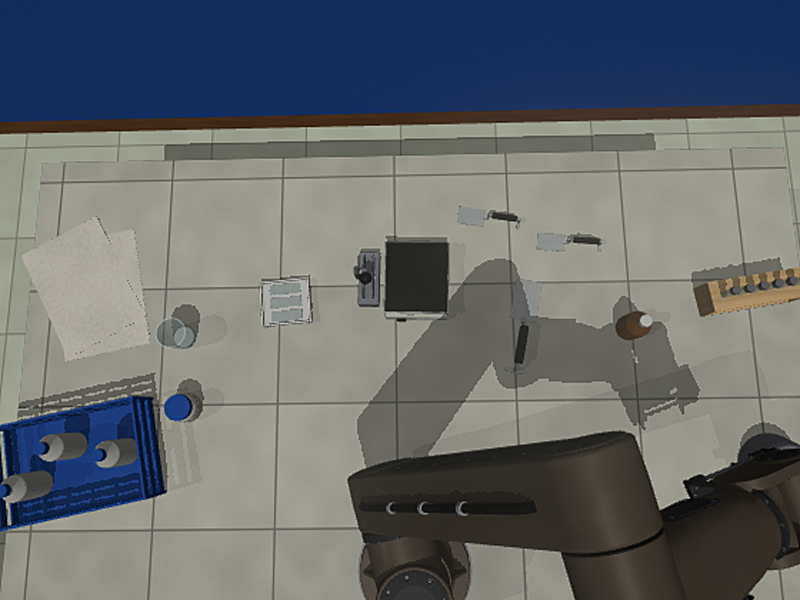

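The scene view shows the spatula by the rocker at (300,265), the tray at (528,383) and the rocker at (370,335). In the top view:
- **Spatulas:** (525,325) points away from the robot and is the largest. (487,216) and (570,240) lie sideways and are smaller, so I take them as look-alikes.
- **Tray:** (287,301).
- **Rocker:** (417,278), with its knob at about (365,272).
- **Bystanders:** bottle (633,325), jar (180,407), beaker (176,332).

I choose the spatula at (525,325) and check it in a close crop.

```bash
python3 - <<'E'
from cell import *
import cv2,numpy as np
im=read_camera("top");cv2.imwrite("pics/raw_top.png",im)
a=cv2.resize(im[180:270,330:450],None,fx=6.6,fy=6.6,interpolation=cv2.INTER_CUBIC)
b=cv2.resize(im[155:240,170:330],None,fx=5,fy=5,interpolation=cv2.INTER_CUBIC)
cv2.imwrite("pics/sp.png",a);cv2.imwrite("pics/tr.png",b)
E
cat > h.py <<'E'
from cell import *
import numpy as np
def px2w(n,u,v,z):
    c=camera_info(n);K=np.array(c["K"]);T=np.array(c["cam_to_world"])
    d=T[:3,:3]@np.linalg.solve(K,[u,v,1.]);o=T[:3,3]
    return (o+d*(z-o[2])/d[2])[:2]
def w2px(n,p):
    c=camera_info(n);T=np.linalg.inv(np.array(c["cam_to_world"]));q=np.array(c["K"])@(T[:3,:3]@np.array(p)+T[:3,3]);return q[:2]/q[2]
E
```

```text
(no output)
```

View pics/sp.png

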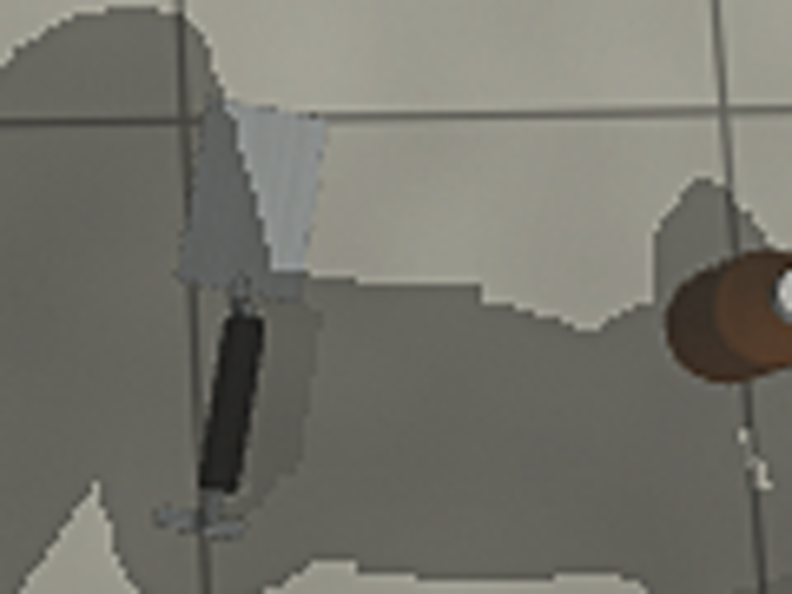

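View pics/tr.png

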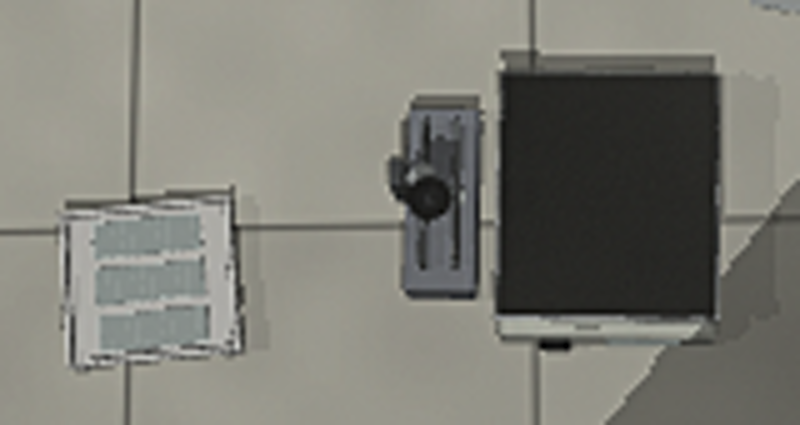

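The first crop shows the full-size spatula: handle centre about (232,403), blade top edge from (210,99) to (327,120). The second shows the tray with corners (65,205), (235,190), (243,350), (75,368), the platform mat with corners (500,73), (719,73), (716,315), (498,313), and the knob at (430,198).

```bash
python3 - <<'E'
from h import *
def sp(u,v,z): return px2w("top",330+(u+.5)/6.6-.5,180+(v+.5)/6.6-.5,z)
def tr(u,v,z): return px2w("top",170+(u+.5)/5-.5,155+(v+.5)/5-.5,z)
yaw=lambda d:np.degrees(np.arctan2(d[1],d[0]))
hf=(sp(228,314,58)+sp(264,318,58))/2;hb=(sp(238,492,58)+sp(199,489,58))/2
print("handle",(hf+hb)/2,np.linalg.norm(hf-hb),yaw(hf-hb))
c=[sp(*p,2.5) for p in((210,99),(327,120),(305,298),(180,278))]
bl=sum(c)/4;print("blade",bl,"yaw",yaw(c[0]+c[1]-c[2]-c[3]),yaw(bl-(hf+hb)/2),np.linalg.norm(bl-(hf+hb)/2),np.linalg.norm(c[0]-c[1]))
ft=(sp(158,517,3)+sp(242,530,3))/2;print("foot",ft,yaw(bl-ft),np.linalg.norm(bl-ft))
for nm,P,z in(("tray",[(65,205),(235,190),(243,350),(75,368)],22),("plat",[(500,73),(719,73),(716,315),(498,313)],60)):
    c=[tr(*p,z) for p in P];print(nm,sum(c)/4,"yaw",yaw(c[0]+c[1]-c[2]-c[3]),yaw(c[0]+c[3]-c[1]-c[2])-90,[round(np.linalg.norm(c[i]-c[i-1])) for i in range(4)])
print("knob",tr(430,198,136))
print("bottle",px2w("top",633*.7,325*.7,62),"jar",px2w("top",180*.7,407*.7,75),"beaker",px2w("top",176*.7,332*.7,45))
print(camera_info("top")["cam_to_world"])
E
```

```text
handle [ 502.11017539 -253.73180224] 89.11348493311178 -11.583377759075608
blade [ 615.76382664 -280.63509976] yaw -10.905084503105728 -13.317527141716294 116.79443419394114 62.351711481096274
foot [ 445.74387497 -243.6045023 ] -12.287212735829964 174.00588815998293
tray [620.51881014 301.00886367] yaw 4.341040690043143 4.65409115381857 [115, 119, 113, 116]
plat [666.81350409 -13.77536575] yaw -1.5722257482579054 -1.3179810052095462 [166, 149, 167, 146]
knob [648.25404341 100.48168581]
bottle [ 540.94048018 -512.17614768] jar [368.40215563 527.26012093] beaker [544.1789193  557.53528682]
[[-1.32341828e-02 -9.83657695e-01  1.79561674e-01  3.52677474e+02]
 [-9.99643334e-01  1.71814101e-02  2.04451401e-02 -9.71776609e+00]
 [-2.31961422e-02 -1.79227055e-01 -9.83534240e-01  1.47319016e+03]
 [ 0.00000000e+00  0.00000000e+00  0.00000000e+00  1.00000000e+00]]
```

Request:
{"fn": "move_arm", "kwargs": {
  "commands": [
    [[3.1,3.3,-0.9],[0,0,-3.2],1],
    [[3.1,3.3,-0.9],[0,0,-3.2],1],
    [[3.1,3.3,-0.9],[0,0,-3.2],1],
    [[3.1,3.3,-0.9],[0,0,-3.2],1],
    [[3.1,3.3,-0.9],[0,0,-3.2],1],
    [[3.1,3.3,-0.9],[0,0,-3.2],1],
    [[3.1,3.3,-0.9],[0,0,-3.2],1],
    [[3.1,3.3,-0.9],[0,0,-3.2],1],
    [[3.1,3.3,-0.9],[0,0,-3.3],1],
    [[2.9,2.9,-0.9],[0,0,-3.4],1]
  ]
}}

```text
t: 1.15
eef_pos: [526.3, -258.2, 124.2]
tcp_rot: [-3.142, 0.0, -0.211]
ft_force: [-0.0, -0.6, -0.0]
opening: 1.0
grip_force: 0.0
```

```bash
python3 - <<'E'
from h import *
import cv2
s=state();print(s['eef_pos'],s['tcp_rot'])
im=read_camera("scene");cv2.imwrite("pics/raw1.png",im)
p=w2px("scene",(560,-265,60));print(p)
u,v=map(int,p);cv2.imwrite("pics/s1.png",cv2.resize(im[v-60:v+60,u-80:u+80],(800,600),interpolation=cv2.INTER_CUBIC));print(u-80,v-60)
print("grip proj",w2px("scene",(525,-260,58)),w2px("scene",(615,-279,2)))
E
```

```text
[ 526.2613229  -258.24221976  124.21305364] [-3.14153106e+00  2.33809322e-04 -2.10924900e-01]
[205.63530224 177.88795489]
125 117
grip proj [213.30806999 172.41393635] [194.69542197 200.42538003]
```

View pics/s1.png

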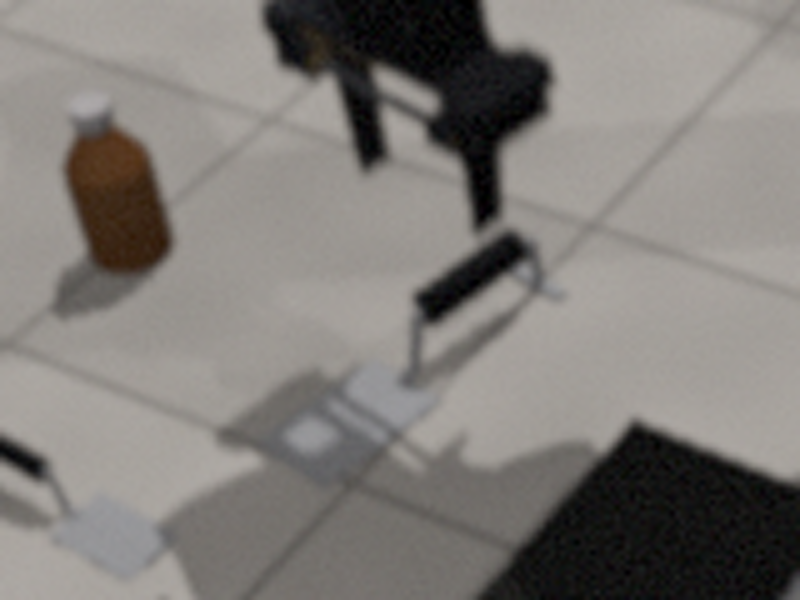

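The blade is at about (345,420), as predicted, and the handle runs from (420,310) to (525,245) under the fingers. I go down and grip.

Request:
{"fn": "move_arm", "kwargs": {
  "commands": [
    [[-0.1,-0.2,-2],[0,0,0],1],
    [[0,0,-2.5],[0,0,0],1],
    [[0,0,-2.5],[0,0,0],1],
    [[0,0,-1.7],[0,0,0],1],
    [[0,0,-1],[0,0,0],1],
    [[0,0,0],[0,0,0],0],
    [[0,0,0],[0,0,0],0],
    [[0,0,0],[0,0,0],0],
    [[0,0,0],[0,0,0],0],
    [[0,0,0],[0,0,0],0]
  ]
}}

```text
t: 2.2
eef_pos: [524.4, -262.2, 28.3]
tcp_rot: [3.141, -0.001, -0.209]
ft_force: [0.4, -0.5, 0.1]
opening: 0.638
grip_force: 0.0
```

Request:
{"fn": "move_arm", "kwargs": {
  "commands": [
    [[0,0,0],[0,0,0],0],
    [[0,0,0],[0,0,0],0],
    [[0,0,0],[0,0,0],0]
  ]
}}

```text
t: 2.5
eef_pos: [524.2, -262.1, 27.7]
tcp_rot: [3.141, -0.0, -0.209]
ft_force: [0.8, 0.4, 0.4]
opening: 0.386
grip_force: 0.0
```

Request:
{"fn": "move_arm", "kwargs": {
  "commands": [
    [[0,0,0],[0,0,0],0],
    [[0,0,0],[0,0,0],0],
    [[0,0,0],[0,0,0],0],
    [[0,0,0],[0,0,0],0],
    [[0,0,0],[0,0,0],0]
  ]
}}

```text
t: 3.0
eef_pos: [524.1, -262.1, 27.6]
tcp_rot: [3.142, 0.0, -0.209]
ft_force: [-0.2, 0.4, -0.3]
opening: 0.188
grip_force: 30.0
```

Request:
{"fn": "move_arm", "kwargs": {
  "commands": [
    [[0,0,0.5],[0,0,0],0],
    [[0,0,1],[0,0,0],0],
    [[-0.5,0,2],[0,0,0],0],
    [[-1.5,0.5,2],[0,0,0],0],
    [[-2,1.5,2],[0,0,1],0],
    [[-2,2.5,0.5],[0,0,1],0],
    [[-2,3.5,0],[0,0,1],0],
    [[-1.4,3.5,0],[0,0,1],0],
    [[0,3.5,0],[0,0,1],0],
    [[0,3.5,0],[0,0,1],0]
  ]
}}

```text
t: 4.0
eef_pos: [429.8, -76.0, 108.6]
tcp_rot: [3.141, -0.001, -0.104]
ft_force: [1.5, 0.1, -0.7]
opening: 0.19
grip_force: 30.0
```

Request:
{"fn": "move_arm", "kwargs": {
  "commands": [
    [[0,3.5,0],[0,0,1],0],
    [[0,3.5,0],[0,0,1],0],
    [[0,3.5,0],[0,0,1],0],
    [[0,3.5,0],[0,0,1],0],
    [[0,3.5,0],[0,0,1],0],
    [[0,3.5,0],[0,0,1],0],
    [[-0.5,3.5,0],[0,0,1],0],
    [[-0.8,3.5,0],[0,0,1],0],
    [[-0.8,3.5,0],[0,0,1],0],
    [[0,2.5,-1],[0,0,1.5],0]
  ]
}}

```text
t: 5.0
eef_pos: [408.7, 265.1, 99.2]
tcp_rot: [-3.141, -0.002, 0.081]
ft_force: [-0.2, -1.4, -1.5]
opening: 0.189
grip_force: 30.0
```

Request:
{"fn": "move_arm", "kwargs": {
  "commands": [
    [[0,1.4,-2],[0,0,0],0],
    [[0,0.4,-1.5],[0,0,0],0],
    [[0,0,-1],[0,0,0],0],
    [[0,0,0],[0,0,0],0],
    [[0,0,0],[0,0,0],0]
  ]
}}

```text
t: 5.5
eef_pos: [409.4, 280.6, 53.2]
tcp_rot: [3.142, -0.0, 0.079]
ft_force: [1.0, 0.4, -0.8]
opening: 0.188
grip_force: 30.0
```

```bash
python3 - <<'E'
from h import *
import cv2
s=state();print(s['eef_pos'],s['tcp_rot'])
t=read_camera("top");c=read_camera("scene");cv2.imwrite("pics/raw2t.png",t);cv2.imwrite("pics/raw2s.png",c)
a=cv2.resize(t[180:270,155:255],None,fx=5,fy=5,interpolation=cv2.INTER_CUBIC)   # 500x450
p=w2px("scene",(560,295,20));u,v=map(int,p)
b=cv2.resize(c[v-45:v+45,u-30:u+30],None,fx=5,fy=5,interpolation=cv2.INTER_CUBIC) #300x450
print(u-30,v-45)
cv2.imwrite("pics/s2.png",np.hstack([a,b]))
E
```

```text
[409.38343774 280.61521264  53.17144499] [ 3.14156295e+00 -1.86657025e-04  7.85498859e-02]
344 203
```

View pics/s2.png

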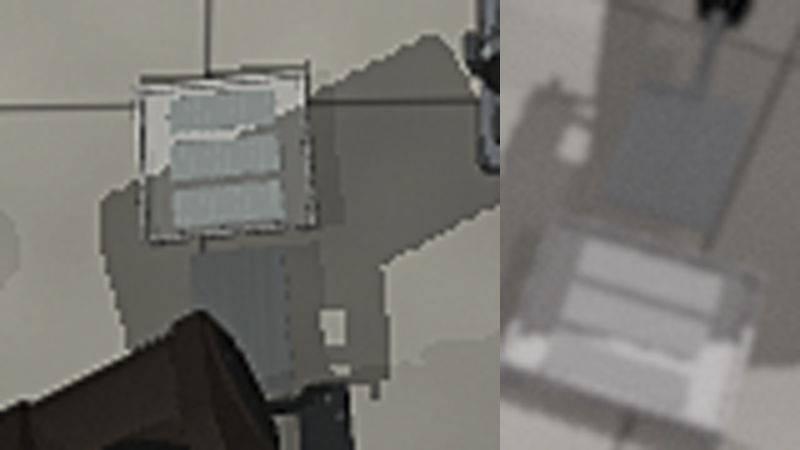

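Left half (top view): the blade's front edge runs from (191,250) to (287,249), and the tray corners are at (137,80), (308,64), (317,228), (147,243). Right half (scene view): blade corners are (637,82), (750,105), (715,230), (602,200).

```bash
python3 - <<'E'
from h import *
from scipy.optimize import least_squares
T=lambda u,v:(155+(u+.5)/5-.5,180+(v+.5)/5-.5)
S=lambda u,v:(344+(u-500+.5)/5-.5,203+(v+.5)/5-.5)
yaw=lambda d:np.degrees(np.arctan2(d[1],d[0]))
c=[px2w("top",*T(*p),22) for p in((137,80),(308,64),(317,228),(147,243))]
m=sum(c)/4;print("tray",m,yaw(c[0]+c[1]-c[2]-c[3]),yaw(c[0]+c[3]-c[1]-c[2])-90)
f=(px2w("top",*T(191,250),28)+px2w("top",*T(287,249),28))/2;print("blade front mid",f, "width",px2w("top",*T(191,250),28)-px2w("top",*T(287,249),28))
s=[px2w("scene",*S(*p),28) for p in((637,82),(750,105),(715,230),(602,200))]
print("scene blade @28",sum(s)/4,[x.round() for x in s],(s[2]+s[3])/2)
tcp=np.array([409.4,280.6]);a=.0785;R=np.array([[np.cos(a),-np.sin(a)],[np.sin(a),np.cos(a)]])
print("tcp frame: front",R.T@(f-tcp),"scenefront",R.T@((s[2]+s[3])/2-tcp),"tray",R.T@(m-tcp))
for z in(15,20,25,28,32): print(z,[ (R.T@(sum(px2w('scene',*S(*p),z) for p in q)/2-tcp)).round(1) for q in(((637,82),(750,105)),((715,230),(602,200)))])
E
```

```text
tray [620.20406948 302.57060519] 4.48030738231796 4.274967138299161
blade front mid [552.02146683 291.77974453] width [ 0.38908464 65.89527258]
scene blade @28 [505.16757378 289.52547759] [array([463., 252.]), array([451., 316.]), array([550., 326.]), array([558., 264.])] [553.64121555 295.07318954]
tcp frame: front [ 1.43058967e+02 -3.89741244e-02] scenefront [144.93199738   3.11730885] tray [211.87781098   5.37181668]
15 [array([34.8, -1.2]), array([133.7,   2.3])]
20 [array([39.6, -0.9]), array([138. ,   2.6])]
25 [array([44.5, -0.5]), array([142.3,   2.9])]
28 [array([47.4, -0.3]), array([144.9,   3.1])]
32 [array([51.3, -0.1]), array([148.4,   3.4])]
```

Request:
{"fn": "move_arm", "kwargs": {
  "commands": [
    [[0,0.5,-0.8],[0,0,0],0],
    [[0,0,-0.8],[0,0,0],0],
    [[0,0,-0.65],[0,0,0],0],
    [[0,0,0],[0,0,0],0],
    [[0,0,0],[0,0,0],0]
  ]
}}

```text
t: 6.1
eef_pos: [409.0, 285.8, 29.8]
tcp_rot: [3.141, 0.001, 0.079]
ft_force: [0.1, -0.4, -0.8]
opening: 0.186
grip_force: 30.0
```

Request:
{"fn": "move_arm", "kwargs": {
  "commands": [
    [[0.5,0.04,0],[0,0,0],0],
    [[0.8,0.06,0],[0,0,0],0],
    [[0.8,0.06,0],[0,0,0],0],
    [[0.8,0.06,0],[0,0,0],0],
    [[0.8,0.06,0],[0,0,0],0],
    [[0.8,0.06,0],[0,0,0],0],
    [[0,0,0],[0,0,0],0]
  ]
}}

```text
t: 6.8
eef_pos: [455.3, 289.4, 30.1]
tcp_rot: [-3.141, -0.001, 0.079]
ft_force: [-0.1, -1.0, -2.4]
opening: 0.184
grip_force: 30.0
```

Request:
{"fn": "move_arm", "kwargs": {
  "commands": [
    [[0.7,0.05,0],[0,0,0],0],
    [[0.8,0.06,0],[0,0,0],0],
    [[0.8,0.06,0],[0,0,0],0],
    [[0.8,0.06,0],[0,0,0],0],
    [[0.8,0.06,0],[0,0,0],0],
    [[0.8,0.06,0],[0,0,0],0],
    [[0.8,0.06,0],[0,0,0],0],
    [[0.7,0.05,0],[0,0,0],0],
    [[0.4,0.03,0],[0,0,0],0],
    [[0,0,0],[0,0,0],0]
  ]
}}

```text
t: 7.8
eef_pos: [520.6, 294.2, 30.0]
tcp_rot: [3.142, -0.0, 0.079]
ft_force: [0.7, -0.2, -2.2]
opening: 0.188
grip_force: 30.0
```

```bash
python3 - <<'E'
from h import *
import cv2
s=state();print(s['eef_pos'],s['tcp_rot'],s['ft_force'])
t=read_camera("top");c=read_camera("scene");cv2.imwrite("pics/raw3t.png",t);cv2.imwrite("pics/raw3s.png",c)
a=cv2.resize(t[180:270,155:255],None,fx=5,fy=5,interpolation=cv2.INTER_CUBIC)
b=cv2.resize(c[210:300,325:385+0],None,fx=5,fy=5,interpolation=cv2.INTER_CUBIC)
cv2.imwrite("pics/s3.png",np.hstack([a,b]))
E
```

```text
[520.57572064 294.20294453  30.04854931] [ 3.14154258e+00 -1.16875476e-04  7.88685791e-02] [ 0.70705053 -0.16847262 -2.20941422]
```

View pics/s3.png

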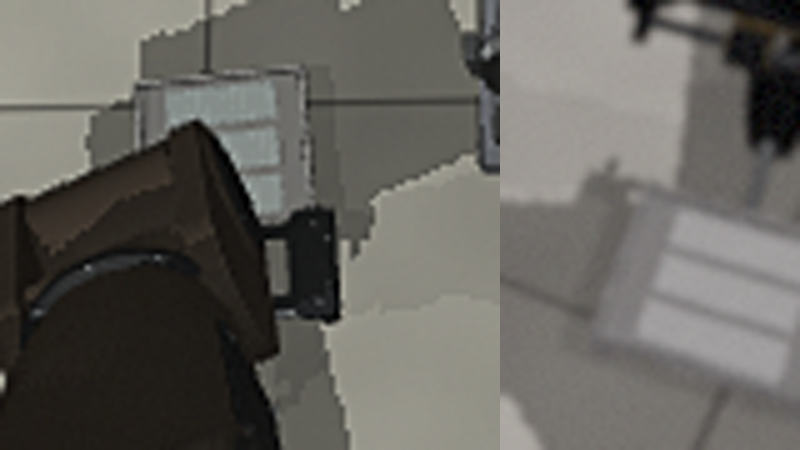

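The top view shows the tray still at its place, with its back edge from (137,80) to (305,67). The scene view shows the neck at the tray's front edge near (765,190). I lift.

Request:
{"fn": "move_arm", "kwargs": {
  "commands": [
    [[0,0,0.2],[0,0,0],0],
    [[0,0,0.3],[0,0,0],0],
    [[0,0,0.3],[0,0,0],0],
    [[0,0,0.4],[0,0,0],0],
    [[0,0,0.6],[0,0,0],0],
    [[0,0,0.8],[0,0,0],0],
    [[0,0,0.8],[0,0,0],0],
    [[0,0,0.6],[0,0,0],0],
    [[0,0,0.3],[0,0,0],0],
    [[0,0,0],[0,0,0],0]
  ]
}}

```text
t: 8.9
eef_pos: [520.3, 294.3, 73.7]
tcp_rot: [-3.141, -0.001, 0.079]
ft_force: [0.4, -0.0, -2.0]
opening: 0.186
grip_force: 30.0
```

```bash
python3 - <<'E'
from h import *
import cv2
s=state();print(s['eef_pos'],s['tcp_rot'],s['ft_force'],s['moment'])
t=read_camera("top");c=read_camera("scene");cv2.imwrite("pics/raw4t.png",t);cv2.imwrite("pics/raw4s.png",c)
a=cv2.resize(t[160:250,150:210],None,fx=5,fy=5,interpolation=cv2.INTER_CUBIC)
b=cv2.resize(c[200:290,320:420],None,fx=5,fy=5,interpolation=cv2.INTER_CUBIC)
cv2.imwrite("pics/s4.png",np.hstack([a,b]))
E
```

```text
[520.31328033 294.29086444  73.68755464] [-3.14144363e+00 -7.52730002e-04  7.90549881e-02] [ 0.39466832 -0.02318783 -1.99011333] [-0.01654713  0.1657001  -0.04576892]
```

View pics/s4.png

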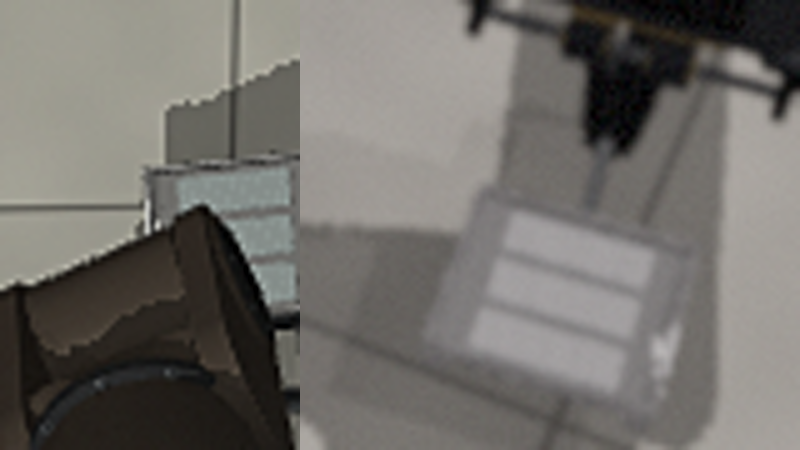

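The scene view shows the tray raised on the blade, with top corners at about (482,188), (692,252), (655,425) and (425,337). I compare these with a level tray.

```bash
python3 - <<'E'
from h import *
from scipy.optimize import least_squares
from scipy.spatial.transform import Rotation as Ro
obs=np.array([(320+(u-300+.5)/5-.5,200+(v+.5)/5-.5) for u,v in((482,188),(692,252),(655,425),(425,337))])
L=np.array([(-55,-60,22),(-55,60,22),(55,60,22),(55,-60,22.)])
def f(p): return (np.array([w2px("scene",q) for q in Ro.from_euler("ZYX",[p[3],p[4],0]).apply(L)+[p[0],p[1],p[2]]])-obs).ravel()
r=least_squares(f,[619,302,38.6,.079,0],x_scale=[10,10,10,.1,.1]);print(r.x[:3],np.degrees(r.x[3:]),abs(r.fun).max())
r=least_squares(lambda p:f([p[0],p[1],38.6,p[2],p[3]]),[619,302,.079,0]);print(r.x,abs(r.fun).max())
E
```

```text
[608.7793431  303.72349443  15.49081871] [4.61511783 2.79035513] 1.5298055500230703
[6.27801802e+02 3.06415156e+02 8.12286635e-02 1.37856877e-02] 1.7762463931719026
```

```bash
python3 - <<'E'
from h import *
import cv2
im=cv2.imread("pics/raw_top.png");s=cv2.imread("pics/raw1.png")
def mat(im,n,box):
    x0,y0,x1,y1=box;g=im[y0:y1,x0:x1].max(2);m=(g<60).astype('u1')
    m=cv2.morphologyEx(m,cv2.MORPH_OPEN,np.ones((5,5),'u1'))
    k,l,st,_=cv2.connectedComponentsWithStats(m);i=1+st[1:,4].argmax()
    r=cv2.minAreaRect(cv2.findContours((l==i).astype('u1'),0,2)[0][0]);q=cv2.approxPolyDP(cv2.convexHull(cv2.findContours((l==i).astype('u1'),0,2)[0][0]),4,True)[:,0]
    w=np.array([px2w(n,*(p+[x0,y0]),60) for p in q]);print(n,st[i],q.tolist(),w.round(1).tolist())
    mm=cv2.moments((l==i).astype('u1'));print(" centroid",px2w(n,mm['m10']/mm['m00']+x0,mm['m01']/mm['m00']+y0,60))
mat(im,"top",(262,160,325,230))
mat(s,"scene",(215,195,305,265))
tr=lambda u,v,z: px2w("top",170+(u+.5)/5-.5,155+(v+.5)/5-.5,z)
print("box",sum(tr(*p,38) for p in((405,108),(480,106),(475,297),(403,290)))/4)
E
```

```text
top [   7   10   45   48 2073] [[50, 10], [50, 57], [7, 57], [9, 10]] [[745.9, -85.9], [583.7, -81.7], [586.1, 62.0], [748.7, 53.9]]
 centroid [664.77503097 -13.50262746]
scene [   8    8   79   54 2322] [[36, 8], [86, 23], [51, 61], [8, 44]] [[592.2, -79.0], [579.9, 79.3], [744.4, 56.9], [747.0, -75.8]]
 centroid [671.27939701  -7.83847834]
box [668.72297495 101.16847395]
```

Request:
{"fn": "move_arm", "kwargs": {
  "commands": [
    [[-0.4,0,0.4],[0,0,0],0],
    [[-0.8,0,0.8],[0,0,0],0],
    [[-1.2,0,1],[0,0,0],0],
    [[-1.5,0,1],[0,0,0],0],
    [[-1.5,-0.4,0.8],[0,0,0],0],
    [[-1.3,-0.9,0.3],[0,0,0],0],
    [[-1.0,-1.4,0],[0,0,-0.2],0],
    [[-0.6,-1.8,0],[0,0,-0.4],0],
    [[-0.2,-2,0],[0,0,-0.4],0],
    [[0,-2,0],[0,0,-0.4],0]
  ]
}}

```text
t: 10.0
eef_pos: [433.7, 208.8, 117.1]
tcp_rot: [-3.142, -0.001, 0.055]
ft_force: [-0.1, -0.1, -2.3]
opening: 0.184
grip_force: 30.0
```

Request:
{"fn": "move_arm", "kwargs": {
  "commands": [
    [[0,-2,0],[0,0,-0.4],0],
    [[0,-2,0],[0,0,-0.4],0],
    [[0,-2,0],[0,0,-0.4],0],
    [[0,-2,0],[0,0,-0.4],0],
    [[0,-2,0],[0,0,-0.4],0],
    [[0,-2,0],[0,0,-0.4],0],
    [[0,-2,0],[0,0,-0.4],0],
    [[0,-2,0],[0,0,-0.4],0],
    [[0,-2,0],[0,0,-0.4],0],
    [[0,-1.6,0],[0,0,-0.4],0]
  ]
}}

```text
t: 11.0
eef_pos: [434.3, 12.8, 117.0]
tcp_rot: [3.141, -0.001, -0.015]
ft_force: [0.4, 1.9, -2.0]
opening: 0.19
grip_force: 30.0
```

Request:
{"fn": "move_arm", "kwargs": {
  "commands": [
    [[0,-1.1,0],[0,0,-0.4],0],
    [[0.4,-0.7,0],[0,0,-0.3],0],
    [[0.9,-0.4,0],[0,0,0],0],
    [[1.4,-0.2,0],[0,0,0],0],
    [[1.8,0,0],[0,0,0],0],
    [[2,0,0],[0,0,0],0],
    [[2,0,0],[0,0,0],0],
    [[1.6,0,0],[0,0,0],0],
    [[1.2,0,0],[0,0,0],0],
    [[0.8,0,0],[0,0,0],0]
  ]
}}

```text
t: 12.0
eef_pos: [557.1, -10.4, 116.0]
tcp_rot: [3.142, 0.0, -0.027]
ft_force: [-0.0, -0.3, -1.4]
opening: 0.19
grip_force: 30.0
```

Request:
{"fn": "move_arm", "kwargs": {
  "commands": [
    [[0.5,0,0],[0,0,0],0],
    [[0.3,0,0],[0,0,0],0],
    [[0,0,0],[0,0,0],0],
    [[0,0,0],[0,0,0],0]
  ]
}}

```text
t: 12.4
eef_pos: [563.8, -10.7, 116.2]
tcp_rot: [3.142, 0.0, -0.027]
ft_force: [0.2, -0.3, -2.4]
opening: 0.188
grip_force: 30.0
```

```bash
python3 - <<'E'
from h import *
import cv2
s=state();print(s['eef_pos'],s['tcp_rot'],s['ft_force'],s['moment'])
t=read_camera("top");c=read_camera("scene");cv2.imwrite("pics/raw5t.png",t);cv2.imwrite("pics/raw5s.png",c)
a=cv2.resize(t[150:240,245:335],None,fx=5,fy=5,interpolation=cv2.INTER_CUBIC)
b=cv2.resize(c[180:270,215:285+0],None,fx=5,fy=5,interpolation=cv2.INTER_CUBIC)
cv2.imwrite("pics/s5.png",np.hstack([a,b]))
E
```

```text
[563.79217628 -10.74918908 116.19997491] [ 3.14154167e+00  2.59748210e-04 -2.74596702e-02] [ 0.18924945 -0.250663   -2.3795189 ] [0.04514572 0.16590373 0.01296146]
```

View pics/s5.png

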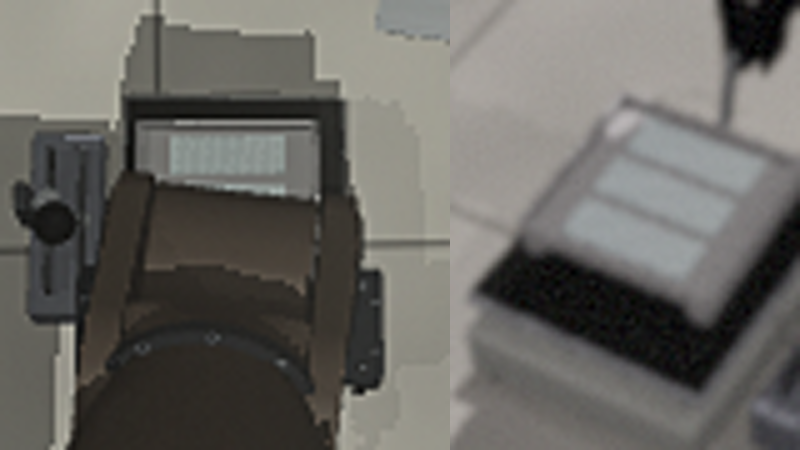

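The top view shows the tray's back edge from (135,122) to (319,124) and the mat's back corners at (124,99) and (344,99). The scene view shows the tray level above the mat, with slide rows visible, its far corners at about (525,245) and (705,325), and the mat's far corners at (472,295) and (700,390).

```bash
python3 - <<'E'
from h import *
T=lambda p,z: px2w("top",245+(p[0]+.5)/5-.5,150+(p[1]+.5)/5-.5,z)
S=lambda p,z: px2w("scene",215+(p[0]-450+.5)/5-.5,180+(p[1]+.5)/5-.5,z)
for z in(98,103):
  a,b=T((135,122),z),T((319,124),z);print("top tray back",z,a,b,(a+b)/2)
a,b=T((124,99),60),T((344,99),60);print("top mat back",a,b,(a+b)/2)
a,b=S((525,245),81),S((705,325),81);print("scene tray back",a,b,(a+b)/2)
a,b=S((472,295),60),S((700,390),60);print("scene mat back",a,b,(a+b)/2)
E
```

```text
top tray back 98 [724.24931693  50.29152065] [720.50741076 -71.58273389] [722.37836384 -10.64560662]
top tray back 103 [722.89833342  50.07333524] [719.17003231 -71.35780148] [721.03418287 -10.64223312]
top mat back [750.88224653  59.32328188] [747.917795   -90.73764832] [749.40002076 -15.70718322]
scene tray back [721.56383911 -68.25513975] [725.92483033  46.39738266] [723.74433472 -10.92887855]
scene mat back [750.73819469 -86.33430989] [750.60535835  56.25303348] [750.67177652 -15.0406382 ]
```

Request:
{"fn": "move_arm", "kwargs": {
  "commands": [
    [[0,-0.2,-0.2],[0,0,0],0],
    [[0,-0.2,-0.3],[0,0,0],0],
    [[0,0,-0.3],[0,0,0],0],
    [[0,0,-0.3],[0,0,0],0],
    [[0,0,-0.3],[0,0,0],0],
    [[0,0,-0.2],[0,0,0],0],
    [[0,0,-0.2],[0,0,0],0],
    [[0,0,-0.2],[0,0,0],0],
    [[0,0,-0.2],[0,0,0],0],
    [[0,0,0],[0,0,0],0]
  ]
}}

```text
t: 13.5
eef_pos: [564.1, -14.8, 94.0]
tcp_rot: [3.142, 0.0, -0.027]
ft_force: [-0.6, 0.3, -1.9]
opening: 0.188
grip_force: 30.0
```

Request:
{"fn": "move_arm", "kwargs": {
  "commands": [
    [[0,0,-0.15],[0,0,0],0],
    [[0,0,-0.15],[0,0,0],0],
    [[0,0,0],[0,0,0],0],
    [[0,0,0],[0,0,0],0]
  ]
}}

```text
t: 13.9
eef_pos: [564.1, -14.8, 91.2]
tcp_rot: [3.142, 0.0, -0.027]
ft_force: [-1.0, -0.7, -0.9]
opening: 0.189
grip_force: 30.0
```

```bash
python3 - <<'E'
from h import *
import cv2
c=read_camera("scene");t=read_camera("top");s=state();print(s['moment'],s['ft_force'])
for n,z,im in(("scene",60,c),("top",60,t)): cv2.imwrite(f"pics/raw6{n}.png",im)
E
```

```text
[0.03405283 0.14384236 0.03264461] [-0.64048821  0.02163638 -1.84422981]
```

Request:
{"fn": "move_arm", "kwargs": {
  "commands": [
    [[0,0,-0.1],[0,0,0],0],
    [[-0.2,0,0],[0,0,0],0],
    [[-0.3,0.01,0],[0,0,0],0],
    [[0,0,0],[0,0,0],0]
  ]
}}

```text
t: 14.4
eef_pos: [558.7, -14.7, 90.2]
tcp_rot: [3.142, 0.0, -0.027]
ft_force: [-0.4, 0.3, -1.3]
opening: 0.188
grip_force: 30.0
```

```bash
python3 - <<'E'
from h import *
import cv2
c=read_camera("scene");s=state();print(s['moment'],s['ft_force'],s['eef_pos'])
o=cv2.imread("pics/raw6scene.png");d=cv2.absdiff(c,o).max(2)
print("tray change",d[200:245,232:275].mean(),"noise",d[300:345,232:275].mean())
a,b=[cv2.cvtColor(x[198:250,226:280],cv2.COLOR_BGR2GRAY).astype('f4') for x in(o,c)];print("shift px",cv2.phaseCorrelate(a,b))
E
```

```text
[0.05474628 0.06441666 0.02392446] [ 0.10962853  0.86014886 -0.4444833 ] [558.9841396  -14.68157643  90.2574532 ]
tray change 3.628423772609819 noise 1.627390180878553
shift px ((0.30531294405757947, 0.04734946312132493), 1.0230885879820102)
```

```bash
python3 - <<'E'
from h import *
import cv2
c=read_camera("scene");cv2.imwrite("pics/raw7s.png",c)
o=cv2.imread("pics/raw6scene.png")
g=lambda x:cv2.GaussianBlur(cv2.cvtColor(x,cv2.COLOR_BGR2GRAY),(3,3),0)
print(w2px("scene",(666,-13,82)),w2px("scene",(661,-13,82)))
t=g(o)[208:240,240:272];r=cv2.matchTemplate(cv2.resize(g(c)[200:248,232:280],None,fx=8,fy=8,interpolation=2),cv2.resize(t,None,fx=8,fy=8,interpolation=2),5)
l=cv2.minMaxLoc(r);print(l[1],np.array(l[3])/8-8)
s=[state()['moment'] for _ in range(1)];print(s)
E
```

```text
[257.40229059 221.74682999] [258.30834759 220.56076857]
0.9952102899551392 [0. 0.]
[array([-0.00292052,  0.03867223,  0.00062493])]
```

Request:
{"fn": "move_arm", "kwargs": {
  "commands": [
    [[-0.6,0.02,0],[0,0,0],0],
    [[-1,0.03,0],[0,0,0],0],
    [[-1.3,0.03,0],[0,0,0],0],
    [[-1.3,0.03,0],[0,0,0],0],
    [[-1.3,0.04,0],[0,0,0],0],
    [[-1.3,0.04,0],[0,0,0],0],
    [[-1.3,0.04,0],[0,0,0],0],
    [[-1.3,0.04,0],[0,0,0],0],
    [[-1.3,0.03,0],[0,0,0],0],
    [[-1.3,0.03,0],[0,0,0],0]
  ]
}}

```text
t: 15.5
eef_pos: [437.8, -11.3, 90.3]
tcp_rot: [3.141, 0.0, -0.027]
ft_force: [-0.5, -0.4, -0.7]
opening: 0.19
grip_force: 30.0
```

```bash
python3 - <<'E'
from h import *
import cv2
s=state();print(s['eef_pos'],s['ft_force'])
t=read_camera("top");c=read_camera("scene");cv2.imwrite("pics/raw8t.png",t);cv2.imwrite("pics/raw8s.png",c)
a=cv2.resize(t[150:240,245:335],None,fx=5,fy=5,interpolation=cv2.INTER_CUBIC)
b=cv2.resize(c[180:270,215:285+0],None,fx=5,fy=5,interpolation=cv2.INTER_CUBIC)
cv2.imwrite("pics/s8.png",np.hstack([a,b]))
o=cv2.imread("pics/raw6scene.png")
g=lambda x:cv2.GaussianBlur(cv2.cvtColor(x,cv2.COLOR_BGR2GRAY),(3,3),0)
T=g(o)[208:240,240:272];r=cv2.matchTemplate(cv2.resize(g(c)[200:248,232:280],None,fx=8,fy=8,interpolation=2),cv2.resize(T,None,fx=8,fy=8,interpolation=2),5)
l=cv2.minMaxLoc(r);print(l[1],np.array(l[3])/8-8)
# light-on-mat tray outline in top
x0,y0=262,160;m=(t[y0:230,x0:325].max(2)>70).astype('u1')
for row in range(6,56,3): print(row+y0,''.join('#' if v else '.' for v in m[row]))
E
```

```text
[437.82918692 -11.28075858  90.28803501] [-0.52026061 -0.42339627 -0.7296501 ]
0.7943423986434937 [-6.5   -2.125]
166 ##############.################################################
169 #########....#.################################################
172 ########............................................###########
175 ########...................................####.....###########
178 ########....####################################....###########
181 ########....####################################....###########
184 ###.####....####################################....###########
187 ....####....####################################....###########
190 ....####....####################################....###########
193 #...####....####################################...############
196 ....####....####################################....###########
199 .......#....####################################....###########
202 ....####....####################################....###########
205 ....###.....####################################....###########
208 ##..###......#..............................###....############
211 ##..###............................................############
214 ...####............................................############
```

```bash
python3 - <<'E'
from h import *
import cv2
t=cv2.imread("pics/raw8t.png").max(2).astype(float)
def prof(v,lo,hi,th=100): # subpixel crossings
    return [round(i+(th-v[i])/(v[i+1]-v[i]),2) for i in range(lo,hi) if (v[i]-th)*(v[i+1]-th)<0]
for c in(278,300): print("col",c,prof(t[:,c-2:c+3].mean(1),160,235))
for r in(182,200): print("row",r,prof(t[r-1:r+2].mean(0),262,325))
E
```

```text
col 278 [np.float64(165.84), np.float64(175.47), np.float64(205.94), np.float64(206.03), np.float64(207.41), np.float64(218.7), np.float64(221.03)]
col 300 [np.float64(167.57), np.float64(175.32), np.float64(205.68), np.float64(206.55), np.float64(207.17)]
row 182 [np.float64(262.73), np.float64(264.25), np.float64(265.76), np.float64(269.28), np.float64(273.44), np.float64(309.16), np.float64(313.71)]
row 200 [np.float64(273.81), np.float64(309.45), np.float64(313.46)]
```

View pics/s8.png

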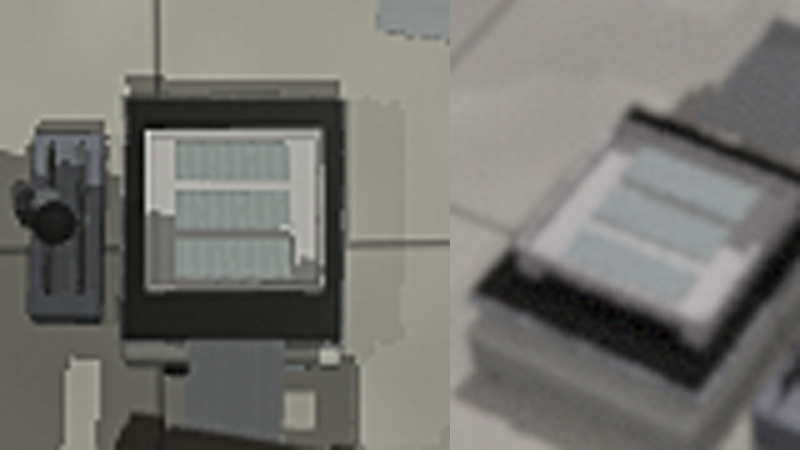

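The top view shows the tray resting on the mat with the blade out. The tray spans rows 129 to 291 and columns 145 to 323; the mat spans rows 99 to 340 and columns 124 to 343.

```bash
python3 - <<'E'
from h import *
T=lambda p,z: px2w("top",245+(p[0]+.5)/5-.5,150+(p[1]+.5)/5-.5,z)
for n,p,z in(("tray back",(235,129),82),("tray front foot",(235,291),60),("tray front top",(235,289),82),("mat back",(235,99),60),("mat front",(235,340),60),("body front lower",(235,362),55),("tray L",(145,210),82),("tray R",(323,210),82),("mat L",(123,210),60),("mat R",(343,210),60)):print(n,T(p,z).round(1))
print("knob",T((55,222),122))
E
```

```text
tray back [722.4 -16. ]
tray front foot [616.1 -14.2]
tray front top [613.4 -14.1]
mat back [749.4 -16.5]
mat front [582.8 -13.6]
body front lower [568.7 -13.3]
tray L [667.9  44.9]
tray R [665.8 -73.5]
mat L [673.2  60.6]
mat R [670.5 -88. ]
knob [652.01057945 101.63388299]
```

Request:
{"fn": "move_arm", "kwargs": {
  "commands": [
    [[-0.5,0,1],[0,0,0],0],
    [[0,-1,1],[0,0,0],0],
    [[0,-2,0],[0,0,-1],0],
    [[0,-3,0],[0,0,-1],0],
    [[0,-3.5,0],[0,0,-1.5],0],
    [[0,-3.5,0],[0,0,-1.5],0],
    [[1,-3.5,-0.5],[0,0,-1.5],0],
    [[2,-3.5,-1],[0,0,-1.5],0],
    [[2.5,-3,-1.5],[0,0,-1.4],0],
    [[2,-2,-1.5],[0,0,-1],0]
  ]
}}

```text
t: 16.6
eef_pos: [510.5, -264.8, 65.8]
tcp_rot: [3.14, -0.002, -0.211]
ft_force: [-0.6, 0.8, -1.7]
opening: 0.189
grip_force: 30.0
```

Request:
{"fn": "move_arm", "kwargs": {
  "commands": [
    [[1,0,-1.5],[0,0,0],0],
    [[0.5,0,-1],[0,0,0],0],
    [[0,0,-0.6],[0,0,0],0],
    [[0,0,-0.3],[0,0,0],0],
    [[0,0,0],[0,0,0],0],
    [[0,0,0],[0,0,0],0]
  ]
}}

```text
t: 17.2
eef_pos: [524.1, -261.3, 31.9]
tcp_rot: [3.141, -0.001, -0.209]
ft_force: [0.1, -0.1, -1.3]
opening: 0.187
grip_force: 30.0
```

Request:
{"fn": "move_arm", "kwargs": {
  "commands": [
    [[0,0,-0.2],[0,0,0],0],
    [[0,0,-0.2],[0,0,0],0],
    [[0,0,0],[0,0,0],0],
    [[0,0,0],[0,0,0],0]
  ]
}}

```text
t: 17.6
eef_pos: [524.2, -261.4, 27.6]
tcp_rot: [3.141, -0.0, -0.209]
ft_force: [-0.4, 1.1, 4.6]
opening: 0.188
grip_force: 30.0
```

Contact shows about 5 N upward, so the spatula is down. I open, go straight up, and then move behind the knob.

Request:
{"fn": "move_arm", "kwargs": {
  "commands": [
    [[0,0,0],[0,0,0],0.6],
    [[0,0,0],[0,0,0],0.6],
    [[0,0,0],[0,0,0],0.6],
    [[0,0,0],[0,0,0],0.6],
    [[0,0,0],[0,0,0],0.6],
    [[0,0,0],[0,0,0],0.6],
    [[0,0,0],[0,0,0],0.6]
  ]
}}

```text
t: 18.3
eef_pos: [524.1, -261.4, 27.1]
tcp_rot: [3.142, 0.0, -0.209]
ft_force: [0.5, -0.7, 1.1]
opening: 0.598
grip_force: 0.0
```

Request:
{"fn": "move_arm", "kwargs": {
  "commands": [
    [[0,0,1],[0,0,0],0.6],
    [[0,0,2.5],[0,0,0],0.6],
    [[0,0,4],[0,0,0],0.6],
    [[0,0,4],[0,0,0],0.6],
    [[0,0,2],[0,0,0],0],
    [[-1,3.5,0],[0,0,2],0],
    [[-1,3.5,0],[0,0,2],0],
    [[0,3.5,0],[0,0,2],0],
    [[0,3.5,0],[0,0,2],0],
    [[0,3.5,0],[0,0,2],0]
  ]
}}

```text
t: 19.3
eef_pos: [503.9, -85.1, 163.1]
tcp_rot: [3.141, -0.001, -0.033]
ft_force: [0.6, -0.2, -0.3]
opening: 0.15
grip_force: 0.0
```

```bash
python3 - <<'E'
from h import *
import cv2
s=state();print(s['opening'],s['eef_pos'])
t=read_camera("top").max(2);cv2.imwrite("pics/raw9t.png",read_camera("top"))
p=w2px("top",(500,-255,58));print(p)   # handle there?
u,v=map(int,p);m=t[v-12:v+16,u-12:u+14]<50
for r in m: print(''.join('#' if x else '.' for x in r))
E
```

```text
0.15014649512614062 [503.93761847 -85.08203617 163.05118266]
[365.19207507 241.23375884]
...........######.........
...........######.........
...........######.........
...........######.........
..........#######.........
..........######..........
..........######..........
..........######..........
..........######..........
..........######..........
.........#######..........
.........######...........
.........######...........
.........######...........
.........######...........
.........######...........
........#######...........
........######............
........######............
........######............
........######............
.......#######............
.......#######............
.......######.............
.......######.............
...........#..............
..........................
..........................
```

Request:
{"fn": "move_arm", "kwargs": {
  "commands": [
    [[0,3.5,0],[0,0,0],0],
    [[0,4,0],[0,0,0],0],
    [[1.5,4,0],[0,0,0],0],
    [[2,4,0],[0,0,0],0],
    [[2,2.2,-0.5],[0,0,0],0],
    [[2,1,-1.5],[0,0,0],0],
    [[1.5,0,-1.5],[0,0,0],0],
    [[0.6,0,-1.3],[0,0,0],0],
    [[0,0,-0.5],[0,0,0],0],
    [[0,0,0],[0,0,0],0]
  ]
}}

```text
t: 20.4
eef_pos: [599.4, 100.0, 108.7]
tcp_rot: [3.141, 0.002, -0.035]
ft_force: [-0.5, -0.3, -0.2]
opening: 0.005
grip_force: 0.0
```

Request:
{"fn": "move_arm", "kwargs": {
  "commands": [
    [[0.8,0.1,0],[0,0,0],0],
    [[0.8,0,0],[0,0,0],0],
    [[0.8,0,0],[0,0,0],0],
    [[0.8,0,0],[0,0,0],0],
    [[0.8,0,0],[0,0,0],0]
  ]
}}

```text
t: 20.9
eef_pos: [640.3, 101.6, 109.3]
tcp_rot: [3.141, 0.001, -0.034]
ft_force: [-11.7, -0.6, 8.7]
opening: 0.007
grip_force: 5.7
```

Request:
{"fn": "move_arm", "kwargs": {
  "commands": [
    [[0.6,0,0],[0,0,0],0],
    [[0.6,0,0],[0,0,0],0],
    [[0.6,0,0],[0,0,0],0],
    [[0.6,0,0],[0,0,0],0],
    [[0.6,0,0],[0,0,0],0]
  ]
}}

```text
t: 21.4
eef_pos: [670.9, 101.6, 109.0]
tcp_rot: [3.142, -0.0, -0.034]
ft_force: [-0.5, 0.0, 0.5]
opening: 0.0
grip_force: 0.0
```

Request:
{"fn": "move_arm", "kwargs": {
  "commands": [
    [[0.4,0,0],[0,0,0],0],
    [[0.4,0,0],[0,0,0],0],
    [[0.2,0,0],[0,0,0],0],
    [[0,0,0],[0,0,0],0]
  ]
}}

```text
t: 21.8
eef_pos: [680.4, 101.6, 109.1]
tcp_rot: [3.142, -0.0, -0.034]
ft_force: [-0.1, -0.7, 0.1]
opening: 0.001
grip_force: 0.0
```

Request:
{"fn": "move_arm", "kwargs": {
  "commands": [
    [[0.2,0,0],[0,0,0],0],
    [[0.2,0,0],[0,0,0],0],
    [[0.1,0,0],[0,0,0],0],
    [[0,0,0],[0,0,0],0]
  ]
}}

```text
t: 22.2
eef_pos: [682.1, 101.7, 109.0]
tcp_rot: [3.141, 0.008, -0.034]
ft_force: [-15.8, -0.7, 7.8]
opening: 0.003
grip_force: 8.3
```

The lever is against its end stop, with 16 N at x = 682. I back off and clear the area.

Request:
{"fn": "move_arm", "kwargs": {
  "commands": [
    [[-1,0,0],[0,0,0],0],
    [[-2.5,0,0],[0,0,0],0],
    [[-3,0,0],[0,0,0],0],
    [[-3,0,2],[0,0,0],0],
    [[-3,0,3.5],[0,0,0],0],
    [[-3,0,3.5],[0,0,0],0],
    [[-3,0,3],[0,0,0],0],
    [[-3,0,0],[0,0,0],0],
    [[0,0,0],[0,0,0],0],
    [[0,0,0],[0,0,0],0]
  ]
}}

```text
t: 23.2
eef_pos: [470.3, 101.7, 229.7]
tcp_rot: [-3.142, -0.002, -0.034]
ft_force: [-0.1, 0.4, 0.3]
opening: 0.005
grip_force: 0.0
```

```bash
python3 - <<'E'
from h import *
import cv2
s=state();print(s['eef_pos'],s['ft_force'])
a=read_camera("top");cv2.imwrite("pics/fin_t.png",a);cv2.imwrite("pics/fin_s.png",read_camera("scene"))
o=cv2.imread("pics/raw8t.png")
for nm,im in(("before",o),("after",a)):
    m=(im.max(2)<45)[175:205,246:266];print(nm);[print(''.join('#' if x else '.' for x in r)) for r in m]
print("knob home px",w2px("top",(706,100.5,122)),"start",w2px("top",(648,101,122)))
t=a.max(2).astype(float)
def prof(v,lo,hi,th=100): return [round(float(i+(th-v[i])/(v[i+1]-v[i])),2) for i in range(lo,hi) if (v[i]-th)*(v[i+1]-th)<0]
for c in(278,300): print("col",c,prof(t[:,c-2:c+3].mean(1),160,225))
for r in(182,200): print("row",r,prof(t[r-1:r+2].mean(0),268,325))
E
```

```text
[470.34098467 101.66891531 229.68147374] [-0.0837454  0.3752008  0.3392289]
before
....................
....................
....................
....................
....................
.........#..........
.........#..........
.........#..........
.........#..........
.........#..........
.........#..........
.........#..........
....................
....##..............
..#.#..........#....
..#.#....##....#....
....#..######..#....
..###########......#
...###########.....#
...############....#
.....#########.#...#
......########.#...#
......#######..#...#
........####...#...#
...............#...#
...............#...#
........#......#....
........#......#....
........#......#....
........#......#....
after
.......#######......
.......########.....
......#########.....
......#########.....
......#########.....
.......#######......
........#####.......
.........##.........
.........#.....#....
.........#.....#....
.........#.....#....
.........#.....#....
..###.........##....
..####.........#....
..####.........#....
..###..........#....
..#.#..........#...#
..####.........#...#
...###..#......#...#
...###.........#...#
.....#.........#...#
........##.....#...#
.........#.....#...#
.........#.....#...#
.........#.....#...#
...............#...#
........#......#....
........#......#....
........#......#....
........#......#....
knob home px [255.90858823 177.79633088] start [255.79869181 195.20874758]
col 278 [165.71, 175.51, 205.56, 206.19, 207.35, 218.86, 220.69]
col 300 [165.97, 166.83, 167.04, 175.37, 205.85, 206.16, 207.59, 218.85]
row 182 [273.66, 274.75, 275.16, 309.09, 313.77]
row 200 [273.87, 274.91, 276.43, 309.41, 313.51]
```

The knob is at row ~177, column ~256, where the float notch is predicted. The tray hasn't moved, and the spatula is lying on the bench.

```bash
python3 -c "
from cell import env
print(env.job_done())"
```

```text
the job is handed in; nothing more can be done
None
```

I handed the job in at about 23 s, and no verdict came back: the tray is centred on the rocker's platform to within about 2 mm by the camera, the spatula is back flat on the bench, and the lever is home in the float notch.

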